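# Clamp the brass stamp with the guarded knob

### The job

Take the brass stamp by its stem, lay it flat and squarely between the jaws of the die vice, in the middle of their width, and let go. Then reach through the round opening of the steel guard and turn the sunken red knob clockwise until the jaw nips the stamp against the fence: stop when you feel the resistance rise, firm enough to hold it but never cranked tight, because the soft brass edge bruises. Work the jaw by its knob only, do not lean on the guard, and leave the jar, pot and awl where they are.

Things in the scene. Friction and masses are not known exactly. Their poses are not given: they have to be found in the camera images.
- vice: Bench die vice: grey slab 130 (x) x 265 (y) x 20 mm high, fixed; its top, 20 mm above the bench, is the bed. Origin on the bench under the jaws' middle line; x across the jaws, y from fence to jaw to knob housing, z up. Slab spans y -95 to +170 mm; the green knob housing x -60 to +60, y 45 to 165 mm, 97 mm high. Place and yaw vary.
- fence: Fixed jaw: dark steel block 60 (x) x 16 (y) x 14 mm high on the bed, with a bare aluminium face plate locked 0 to 5 mm proud of it: by how much differs each time and is not reported. Origin at the bottom middle of the steel block's face; y points towards the moving jaw; axes parallel to the vice's. The block's face lies at vice y -54 to -60 mm, different each time.
- jaw: Moving jaw: steel block like the fence. Origin at the bottom middle of its clamping face, which looks to vice -y. Jaw and face plate start 46 to 60 mm apart. Knob and rack drive the jaw 7 mm to the fence per radian clockwise, 23 mm in all; it stays where left. Once it bites it is stiff: some 100 to 180 N per radian. A nip over 5 N holds the stamp, over 32 N bruises it.
- guard: Knob housing: green walls and a 6 mm steel guard plate, upper face 97 mm above the bench, with one round opening 90 mm in diameter centred over the knob at vice x 0, y +105 mm. Origin and axes are the vice's. It must not be pushed with more than 15 N.
- knob: Red bar knob sunk in the guard, turning about the vertical at vice x 0, y +105 mm. Origin on the axis, 35 mm above the bench, under its disc (48 mm diameter, 6 thick). On it an upright bar 44 (x) x 14 (y) mm, from 41 to 87 mm above the bench, its top 10 mm below the guard's. Clockwise from above closes the jaw. Starts 0 to 0.35 rad, stops 3.4 rad clockwise of the vice's x.
- knob_grip (a point): Point on the knob's axis where a gripper meets its bar with its fingertips some 20 mm down it: 85 mm above the bench, 2 mm below the bar's top. Axes as the knob's. Turning takes up to about 0.25 N m, steady but less when read at rest after small steps (0.1 or so); once the jaw nips the stamp this rises by 0.007 N m per newton of nip.
- stamp: Brass stamp, loose: block 70 (x) x 40 (y) x 14 mm with a square steel stem 16 x 16 mm upright in its middle, from 14 to 60 mm high; about 0.35 kg. Origin at the centre of its underside. The 40 mm width goes between the jaws: its x along the vice's x, either way round.
- jar: Bystander: amber jar with black cap, 60 mm in diameter, 65 mm high. Origin at the centre of its underside.
- pot: Bystander: small white ceramic cup, 60 mm in diameter, 60 mm high. Origin at the centre of its underside.
- awl: Bystander: awl like a screwdriver, lying on the bench on the right. Origin near its middle, on its underside; x along it.

How it is judged (in metres and radians):
On the way, in this order (a step that is already met when the one before it is completed fails the run):
1. the stamp lies flat between the open jaws, let go and not yet nipped (x of stamp in the frame of vice between -0.012 and 0.012 m and y of stamp in the frame of fence between 0.015 and 0.042 m and z of stamp in the frame of vice below 0.024 m and angle between stamp's own z axis and vertical below 0.1 rad and contact force between the fingers and stamp below 0.1 N and contact force between jaw and stamp below 3 N), for 0.2 s.
2. the jaw nips the stamp against the fence with more than 5 N (contact force between jaw and stamp above 5 N and contact force between fence and stamp above 4 N), for 0.2 s.
At the end, for the whole second after the job is handed in: The stamp lies flat on the bed (underside within 4 mm of it, tilt under 0.1 rad), its middle within 12 mm of the middle of the jaws' width, square to the fence within 0.06 rad, still, and nipped between jaw (more than 5 N) and fence (more than 4 N); the jaw's force on it never passed 32 N (all of step 2 and x of stamp in the frame of vice between -0.012 and 0.012 m and y of stamp in the frame of fence between 0.015 and 0.042 m and z of stamp in the frame of vice below 0.024 m and angle between stamp's own z axis and vertical below 0.1 rad and angle between the y axis of stamp and the y axis of fence, either way round below 0.06 rad and linear speed of stamp below 0.01 m/s); the robot touches nothing.
It fails at once if the stamp is overtightened: jaw force above 32 N (contact force between jaw and stamp above 32 N).
It fails at once if the guard is pushed with more than 15 N (contact force between any of the fingers, the arm and guard above 15 N).
It fails at once if the jaw is pushed directly (more than 10 N) instead of by its knob (contact force between any of the fingers, the arm and jaw above 10 N).
It fails at once if the jar, pot or awl is moved more than 25 mm or tipped (distance of any of jar, pot, awl from where it was at the start of the episode above 0.025 m or angle between any of jar, pot's own z axis and vertical above 0.3 rad).
It also fails if it takes over 72 s, if anything falls off the work surface, if the arm or the gripper's body presses on something with over 40 N, if the wrist force passes 120 N, or if a joint passes its speed limit or range.

### The arm

A 7-joint arm with a two-finger parallel gripper is mounted at the origin on the work surface. World frame = base frame: x ahead of the robot, y to its left, z up, the work surface at z = 0. Lengths are in mm, angles in rad, forces in N, time in s.
With the tool pointing down it reaches from about 400 to 875 mm from the base axis. Payload 19.3 kg.
Tool frame: the origin (TCP) lies at the very end of the fingers, on their centre line; the grasp point (between the pads) lies 19 mm behind it (grip_point_offset is the z of the grasp point in the tool frame, in mm); z points along the fingers, x is the direction in which the jaws open and shut, and the axes are right-handed (so a half turn about z gives the same grasp; the last joint's range is limited). The gripper opens to 85 mm and grips with 20 to 120 N. Pads are 22 mm wide; open, the fingers measure 114 mm over their backs; the gripper's body (76 mm by 85 mm) begins 54 mm behind the grasp point. The pads swing forward as they close: fully open they stand 13 mm farther back than shut.
Start: joints at [-1.319, 0.521, -0.036, 1.599, 0.021, 1.021, -0.113], TCP at [197.69, 592.902, 231.291] pointing down, gripper open.
Joint ranges: [-2.91, 2.91], [-0.3, 2.13], [-1.5, 1.42], [0.17, 2.43], [-1.26, 4.41], [0.16, 1.93], [-2.52, 2.52]. Speed limits (rad/s): [1.89, 1.89, 2.39, 2.39, 3.01, 3.01, 3.01].

### API

Orientations are given as a 3x3 rotation matrix whose columns are the frame's x, y, z axes.
In Python, from workcell import movep, movel, goto_joints, open_gripper, clamp, wait, inverse_kinematics, read_state, camera, PlanningError, finish_job, grip_point_offset gives the robot as it stands. Calls block until the motion is done:
- movep(position, orientation): joint-space move of the TCP to a pose.
- movel(position, frame=None, max_speed=150, guard=None): straight line of the TCP; frame=None keeps the orientation; max_speed is the mean speed in mm/s. With guard (N) it stops when the force on the tool has changed by that much, and returns True; else False.
- goto_joints(angles): joint-space move.
- open_gripper() and clamp(): open the fingers fully, or close them until they stop; the grip force is fixed at half the most.
- wait(seconds).
- inverse_kinematics(position, orientation): joint angles nearest the present ones, or None.
- read_state(): the state.
- camera(name): name is "side" or "top" or "wrist"; returns a dict with "image" (384x512x3 uint8, blue, green, red), "range_z" (384x512 float32, mm along the optical axis (not along the pixel's ray), 0 where there is no reading), "fx", "fy", "cx", "cy" (pixels), "cam_to_world" (4x4, takes a point from camera to world coordinates). Camera axes: x right, y up, looking along -z (the intrinsics and any distortion apply to the point x, -y, -z); pixel columns grow to the right and rows downward; lengths in mm; the calibration is good to about 2 mm. A picture is of the moment at which its call begins.
A pose or a line that the arm cannot do raises PlanningError and nothing moves.
- finish_job(): hands the job in, once; it reports no verdict.
The state is a dict: "time": time; "qpos": joint angles; "qvel": joint speeds; "joint_efforts": joint torques, N m; "eef_pos": TCP position; "tool_rot": TCP orientation; "ft_force": force on the tool from outside, world axes, zero at the start; "torque": the same for the moment, N m; "finger_gap": finger opening in mm.
Only numpy, scipy, OpenCV 4.12 (cv2) and the standard library are available. Lean on these libraries where they do the work, as an engineer would, in place of code of your own. Each camera call takes 0.05 s, during which the arm holds its last target.

## Working session

There is one attempt and no reset: what is moved stays moved. The work goes in short steps, each a Python script; the robot and the scene stay as the last script left them, time stands still between calls to the robot, and variables do not carry over. Pictures are saved under pics/ and viewed, and the job is handed in when it is done.

```bash
ls; mkdir -p pics; python3 - <<'E'
from workcell import *
import cv2,numpy as np
s=read_state();print(s)
for n in("side","top","wrist"):
    c=camera(n);cv2.imwrite(f"pics/{n}0.png",c["image"]);np.savez(f"pics/{n}0.npz",**c)
    print(n,c["fx"],c["fy"],c["cx"],c["cy"],c["cam_to_world"].round(3).tolist(),[k for k in c])
print(grip_point_offset)
E
```

```text
pics
{'time': 0.0, 'qpos': array([-1.31916777,  0.52199691, -0.0363153 ,  1.59998595,  0.02120426,
        1.02112341, -0.11278732]), 'qvel': array([ 0.00034951,  0.00026754, -0.00088036, -0.00080006, -0.00104346,
       -0.00164851,  0.00066722]), 'joint_efforts': array([-2.80307622e-04, -9.27122641e+01,  1.97923020e+00, -3.69951725e+01,
        1.77903834e-02,  8.01951857e-03, -5.43189898e-06]), 'eef_pos': array([197.62579271, 592.58003791, 230.74443383]), 'tool_rot': array([[ 3.16307262e-01,  9.48656757e-01, -2.69642399e-04],
       [ 9.48656129e-01, -3.16307364e-01, -1.09582970e-03],
       [-1.12485613e-03,  9.08209783e-05, -9.99999363e-01]]), 'ft_force': array([ 0.43781234, -0.85644505, -0.03390434]), 'torque': array([ 0.01910324, -0.02462986, -0.05422091]), 'finger_gap': 85.56317850393478}
side 472.0458173182767 472.0458173182767 256.1682969864971 197.48548706456575 [[0.887, 0.356, -0.293, 201.544], [-0.462, 0.676, -0.575, -649.466], [-0.007, 0.645, 0.764, 925.309], [0.0, 0.0, 0.0, 1.0]] ['image', 'range_z', 'fx', 'fy', 'cx', 'cy', 'cam_to_world']
top 374.9801478022568 374.9801478022568 254.30571486886907 195.59374421800598 [[-0.026, 0.999, -0.048, 445.598], [-0.999, -0.027, -0.018, -24.67], [-0.019, 0.047, 0.999, 1106.372], [0.0, 0.0, 0.0, 1.0]] ['image', 'range_z', 'fx', 'fy', 'cx', 'cy', 'cam_to_world']
wrist 300.9009014405992 300.9009014405992 255.40518401068456 193.41491792341725 [[0.317, -0.901, -0.297, 123.052], [0.948, 0.301, 0.101, 617.742], [-0.001, -0.314, 0.95, 374.756], [0.0, 0.0, 0.0, 1.0]] ['image', 'range_z', 'fx', 'fy', 'cx', 'cy', 'cam_to_world']
-18.700000000000003
```

View pics/top0.png

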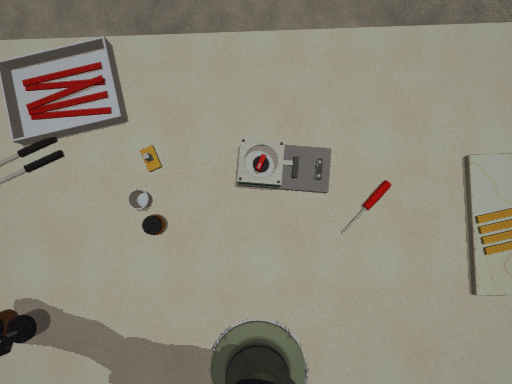

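View pics/side0.png

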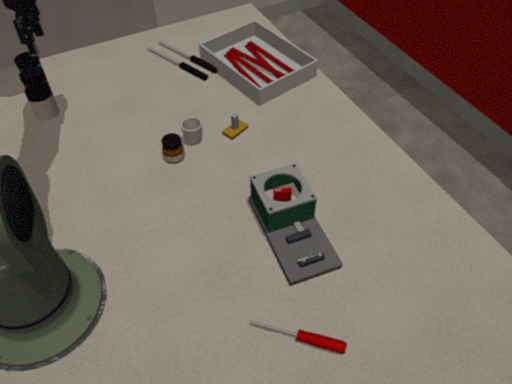

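View pics/wrist0.png

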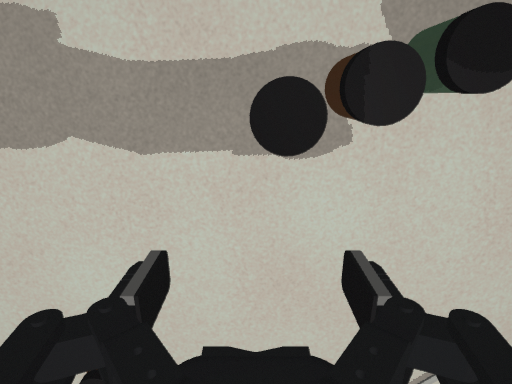

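```bash
cat > h.py <<'E'
import numpy as np,cv2
from workcell import *
def ray(c,uv):
    uv=np.atleast_2d(np.asarray(uv,float));M=c["cam_to_world"]
    d=np.c_[(uv[:,0]-c["cx"])/c["fx"],-(uv[:,1]-c["cy"])/c["fy"],-np.ones(len(uv))]
    return M[:3,3],d@M[:3,:3].T
def plane(c,uv,z):
    o,d=ray(c,uv);return o+d*((z-o[2])/d[:,2])[:,None]
def cloud(c):
    v,u=np.mgrid[:384,:512];o,d=ray(c,np.c_[u.ravel(),v.ravel()])
    return (o+d*np.asarray(c["range_z"]).reshape(-1,1)).reshape(384,512,3)
def hsv(c):return cv2.cvtColor(np.asarray(c["image"]),cv2.COLOR_BGR2HSV)
def snap(n,tag):
    c=camera(n);cv2.imwrite(f"pics/{tag}.png",c["image"]);np.savez(f"pics/{tag}.npz",**c);return c
def load(tag):
    d=np.load(f"pics/{tag}.npz");return {k:d[k] for k in d}
def down(yaw): # tool x at yaw in world, z down
    c,s=np.cos(yaw),np.sin(yaw);return np.array([[c,s,0],[s,-c,0],[0,0,-1.]])
E
python3 - <<'E'
from h import *
c=load("top0");P=cloud(c);H=hsv(c)
print("bench z",P[300,400],P[100,300])
for nm,uv,z in [("stemtop",(148,153),60),("pot",(139,199),60),("jar",(153,225),65),("knob",(261,162),87),("jaw",(294,166),34),("fence",(319,169),34)]:
    print(nm,plane(c,uv,z).round(1),P[uv[1],uv[0]].round(1))
for q in [(237,186),(331,147),(329,192),(241,140),(282,143),(283,186),(238,184)]:
    print(q,P[q[1],q[0]].round())
m=(H[...,0]>15)&(H[...,0]<30)&(H[...,1]>150)
m=m.astype(np.uint8);m[:, 200:]=0
m[:130]=0;m[190:]=0
cn,_=cv2.findContours(m,0,2);
for k in cn:print(cv2.contourArea(k),cv2.minAreaRect(k))
E
```

```text
bench z [ 184.80079256 -417.9066161     1.14477515] [ 781.1480205  -148.72597118   -3.57171922]
stemtop [[624.  291.4  60. ]] [626.  294.9  48.6]
pot [[494.7 318.5  60. ]] [497.2 335.8   7.2]
jar [[420.9 278.5  65. ]] [420.9 279.2  62.7]
knob [[585.6 -26.9  87. ]] [585.8 -26.9  85.4]
jaw [[ 578.6 -121.3   34. ]] [ 578.3 -121.    36.4]
fence [[ 567.9 -192.4   34. ]] [ 567.6 -191.9   37.2]
(237, 186) [528.  46.   0.]
(331, 147) [ 636. -235.    2.]
(329, 192) [ 503. -225.   -4.]
(241, 140) [646.  26.  97.]
(282, 143) [634. -85. 100.]
(283, 186) [523. -89.  23.]
(238, 184) [533.  42.  17.]
0.0 ((63.0, 155.0), (0.0, 0.0), 0.0)
189.5 ((150.3579864501953, 158.05917358398438), (23.307695388793945, 12.923078536987305), 67.38013458251953)
```

```bash
python3 - <<'E'
from h import *
for nm,p in [("stamp",[622,291,200]),("vice",[575,-150,200]),("knob",[585,-27,80])]:
  for y in np.arange(-3.1,3.2,0.4):
    q=inverse_kinematics(p,down(y));print(nm,round(y,2),None if q is None else np.round(q,2))
E
```

```text
stamp -3.1 [-0.29  0.68 -0.39  1.44  0.27  1.08  2.45]
stamp -2.7 [-1.11  1.01  1.22  1.49 -0.96  1.32 -2.5 ]
stamp -2.3 [-1.11  1.01  1.22  1.49 -0.96  1.32 -2.1 ]
stamp -1.9 [-1.11  1.01  1.22  1.49 -0.96  1.32 -1.7 ]
stamp -1.5 [-0.9   0.75  0.65  1.47 -0.49  1.09 -1.65]
stamp -1.1 [-0.86  0.73  0.57  1.47 -0.42  1.07 -1.3 ]
stamp -0.7 [-0.81  0.7   0.48  1.47 -0.35  1.05 -0.95]
stamp -0.3 [-0.75  0.69  0.38  1.46 -0.28  1.04 -0.61]
stamp 0.1 [-0.7   0.67  0.3   1.46 -0.21  1.04 -0.26]
stamp 0.5 [-0.65  0.66  0.21  1.46 -0.15  1.04  0.09]
stamp 0.9 [-0.6   0.66  0.12  1.46 -0.08  1.04  0.44]
stamp 1.3 [-0.55  0.65  0.04  1.45 -0.02  1.04  0.8 ]
stamp 1.7 [-0.5   0.65 -0.04  1.45  0.03  1.04  1.16]
stamp 2.1 [-0.44  0.65 -0.13  1.45  0.09  1.05  1.5 ]
stamp 2.5 [-0.38  0.66 -0.23  1.44  0.16  1.06  1.85]
stamp 2.9 [-0.33  0.67 -0.32  1.44  0.23  1.07  2.21]
vice -3.1 [-0.54  0.88  1.22  1.75 -0.9   1.19 -2.15]
vice -2.7 [-0.54  0.88  1.22  1.75 -0.9   1.19 -1.75]
vice -2.3 [-0.54  0.88  1.22  1.75 -0.9   1.19 -1.35]
vice -1.9 [-0.47  0.75  1.01  1.75 -0.72  1.07 -1.1 ]
vice -1.5 [-
[... 783 characters left out ...]
-1.35]
knob -1.9 [-0.67  0.96  1.01  1.85 -1.01  0.95 -1.08]
knob -1.5 [-0.5   0.79  0.68  1.85 -0.69  0.76 -0.94]
knob -1.1 [-0.47  0.76  0.62  1.84 -0.64  0.74 -0.59]
knob -0.7 [-0.42  0.74  0.54  1.84 -0.55  0.72 -0.26]
knob -0.3 [-0.37  0.72  0.46  1.84 -0.47  0.7   0.06]
knob 0.1 [-0.31  0.7   0.37  1.84 -0.38  0.68  0.38]
knob 0.5 [-0.24  0.68  0.27  1.83 -0.27  0.67  0.69]
knob 0.9 [-0.18  0.67  0.18  1.83 -0.18  0.66  1.01]
knob 1.3 [-0.12  0.66  0.1   1.83 -0.1   0.66  1.33]
knob 1.7 [-0.07  0.66  0.02  1.82 -0.02  0.66  1.66]
knob 2.1 [-0.02  0.66 -0.05  1.82  0.05  0.67  2.  ]
knob 2.5 [ 0.05  0.66 -0.15  1.82  0.15  0.68  2.31]
knob 2.9 [ 0.71  1.05 -1.28  1.78  1.09  1.22  2.  ]
```

```bash
python3 - <<'E'
from h import *
movep([622,252,190],down(-0.1));snap("wrist","w_stamp");print(read_state()["time"])
movep([575,-89,250],down(-0.1));snap("wrist","w_vice");print(read_state()["time"])
E
```

```text
2.1667
3.5333
```

View pics/w_stamp.png

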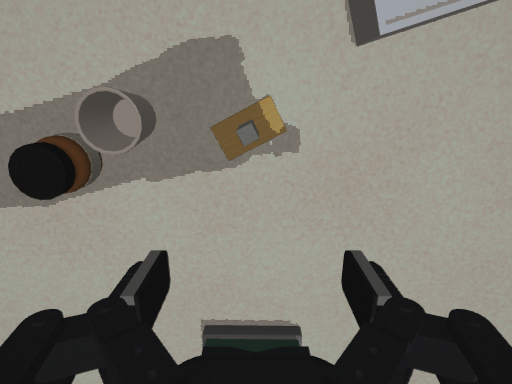

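View pics/w_vice.png

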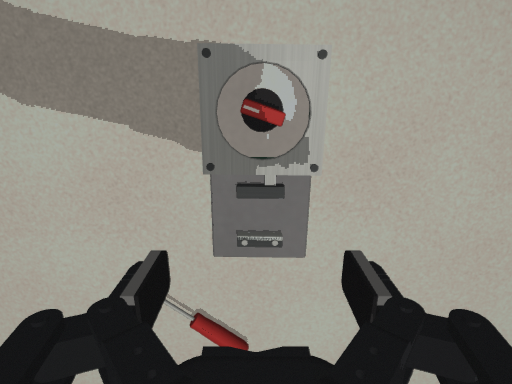

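```bash
python3 - <<'E'
from h import *
c=load("w_vice");im=c["image"]
cv2.imwrite("pics/z_vice.png",cv2.resize(im[30:270,190:340],None,fx=5,fy=5,interpolation=cv2.INTER_NEAREST)[690:1200])
cv2.imwrite("pics/z_knob.png",cv2.resize(im[35:185,190:340],None,fx=4,fy=4,interpolation=cv2.INTER_NEAREST))
s=load("w_stamp");cv2.imwrite("pics/z_st.png",cv2.resize(s["image"][85:175,200:300],None,fx=6,fy=6,interpolation=cv2.INTER_NEAREST))
E
```

```text
(no output)
```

View pics/z_vice.png

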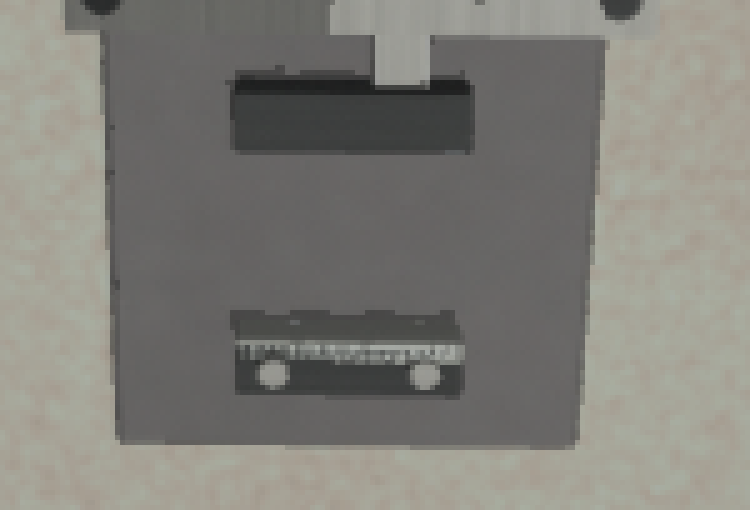

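View pics/z_knob.png

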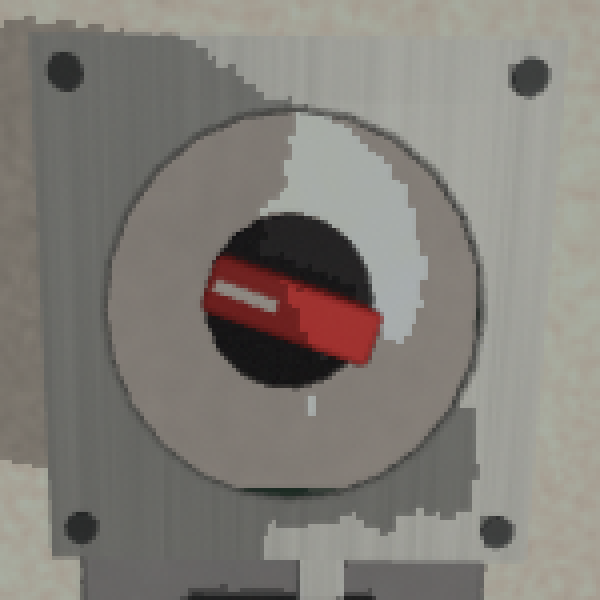

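View pics/z_st.png

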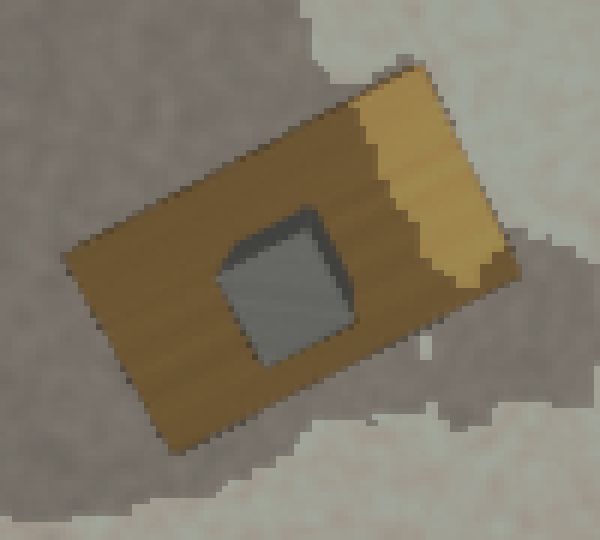

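```bash
python3 - <<'E'
from h import *
s=load("w_stamp");H=hsv(s)
m=((H[...,0]>12)&(H[...,0]<32)&(H[...,1]>120)).astype(np.uint8);m[:90]=0;m[170:]=0;m[:,:205]=0;m[:,300:]=0
k=max(cv2.findContours(m,0,2)[0],key=cv2.contourArea)
for z in (14,12):
    p=plane(s,k.reshape(-1,2),z)[:,:2].astype(np.float32);print("stamp",z,cv2.minAreaRect(p))
st=plane(s,np.array([(220,275),(305,232),(354,322),(266,366)])/6+[200,85]-0.4,60);print("stem",st.mean(0),np.linalg.norm(np.diff(st,axis=0),axis=1))
c=load("w_vice")
o=np.array([190,168]);z=lambda L:np.array(L)/5+o-0.4
# hole circle
a=np.array([(107,300),(481,300),(294,107),(165,165),(425,165),(165,437),(430,430),(285,492)])/4+[190,35]-.4
p=plane(c,a,97)[:,:2];A=np.c_[2*p,np.ones(len(p))];x=np.linalg.lstsq(A,(p**2).sum(1),rcond=None)[0]
ctr=x[:2];print("hole",ctr,"d",2*np.sqrt(x[2]+ctr@ctr))
b=plane(c,np.array([(65,72),(529,77),(81,527),(495,532)])/4+[190,35]-.4,97);print("bolts",b.round(1).tolist(),b.mean(0))
print("yaw bolts",np.arctan2(*(b[1]-b[0])[[1,0]]),np.arctan2(*(b[3]-b[2])[[1,0]]),np.arctan2(*(-(b[0]-b[2])[[0,1]]*[1,-1])),np.arctan2(-(b[1]-b[3])[0],(b[1]-b[3])[1]))
sl=plane(c,z([(105,45),(118,440),(604,45),(578,445)]),20);print("slab",sl.round(1).tolist())
l=(sl[0]+sl[2])/2-(sl[1]+sl[3])/2;print("yaw slab",np.arctan2(-l[0],l[1]))
g=plane(c,z([(120,443),(578,447)]),20);print("slab front",g.round(1).tolist(),np.arctan2(*(g[1]-g[0])[[1,0]]))
j=plane(c,z([(232,153),(472,153)]),34);print("jaw",j.round(1).tolist())
f=plane(c,z([(236,340),(464,340)]),34);print("plate top",f.round(1).tolist())
f2=plane(c,z([(232,310),(460,312)]),20);print("plate bot",f2.round(1).tolist())
f3=plane(c,z([(236,395),(464,397)]),34);print("fence back",f3.round(1).tolist())
k=plane(c,np.array([(212,256),(381,312),(204,306),(365,365)])/4+[190,35]-.4,87);print("knob",k.round(1).tolist(),k.mean(0))
P=cloud(c);print("depths",[P[v,u].round(1).tolist() for u,v in [(260,230),(260,190),(250,243),(210,120),(262,112),(300,110)]])
E
```

```text
stamp 14 ((620.0877075195312, 299.7198486328125), (69.0729751586914, 39.289249420166016), 21.649721145629883)
stamp 12 ((620.02099609375, 299.51251220703125), (69.5046615600586, 39.53475570678711), 21.64971351623535)
stem [620.351342   299.47873485  60.        ] [14.20482049 15.14638538 14.89868222]
hole [590.8922071  -24.64103256] d 88.29040520821279
bolts [[544.3, 31.8, 97.0], [648.1, 20.5, 97.0], [532.6, -72.2, 97.0], [636.4, -83.8, 97.0]] [590.32999184 -25.90329125  97.        ]
yaw bolts -0.10849937857594658 -0.11128961282728571 -0.11171060862413396 -0.1115129629209436
slab [[518.0, -102.2, 20.0], [505.1, -216.1, 20.0], [645.5, -114.9, 20.0], [633.4, -230.4, 20.0]]
yaw slab -0.10894719638728258
slab front [[505.5, -217.0, 20.0], [633.4, -231.1, 20.0]] -0.10907361841379376
jaw [[548.4, -129.8, 34.0], [608.8, -135.8, 34.0]]
plate top [[543.3, -181.8, 34.0], [603.1, -187.8, 34.0]]
plate bot [[541.6, -179.5, 20.0], [603.4, -186.2, 20.0]]
fence back [[541.4, -197.9, 34.0], [601.9, -204.6, 34.0]]
knob [[572.3, -10.8, 87.0], [612.3, -28.0, 87.0], [569.1, -22.2, 87.0], [607.5, -40.3, 87.0]] [590.28845635 -25.32020668  87.        ]
depths [[574.1, -182.7, 21.4], [579.7, -121.4, 35.8], [559.7, -192.6, 37.4], [539.7, -26.9, 99.0], [589.9, -25.1, 87.5], [634.3, -30.1, 36.6]]
```

```bash
cat >> h.py <<'E'
VY=-0.110
VX=np.array([np.cos(VY),np.sin(VY),0]);VYA=np.array([-np.sin(VY),np.cos(VY),0])
KN=np.array([590.4,-25.5,0]);VO=KN-105*VYA
def vp(x,y,z):return VO+x*VX+y*VYA+[0,0,z]
def vloc(p):d=np.asarray(p)-VO;return np.array([d@VX,d@VYA,d[2]])
E
python3 - <<'E'
from h import *
S=[620.1,299.6];R=down(0.378)
movep(S+[110],R)
movel(S+[21],max_speed=120,guard=15)
s=read_state();print(s["eef_pos"],s["time"])
clamp();s=read_state();print(s["finger_gap"],s["eef_pos"],s["time"])
movel(S+[190],max_speed=200);s=read_state();print(s["finger_gap"],s["ft_force"],s["time"])
t=vp(0,-31.5,0)
movep([t[0],t[1],150],down(VY));s=read_state();print(s["finger_gap"],s["eef_pos"],s["ft_force"],s["time"])
snap("wrist","w_held")
E
```

```text
[620.60050488 299.7261612   21.74827388] 5.9583
15.020584195222028 [620.12407941 299.60386868  21.23168097] 6.6
15.613173440466795 [ 0.0063093   0.38348013 -4.6502074 ] 7.5917
15.134265979321402 [ 576.07815445 -159.7499448   149.96708404] [ 0.41619149 -0.25687353 -3.56684059] 9.2917
```

View pics/w_held.png

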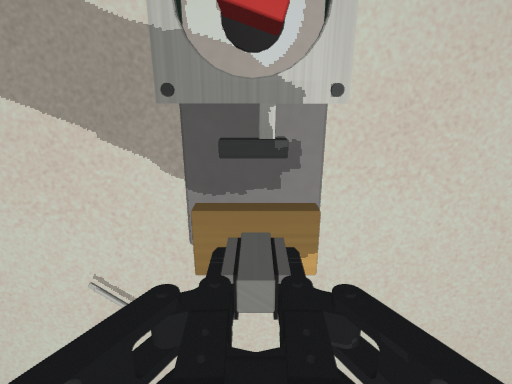

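```bash
python3 - <<'E'
from h import *
c=load("w_held")
for z,r in ((142.8,210.5),(128.8,204)):
    print([vloc(p).round(1).tolist() for p in plane(c,[(193,r),(319,r)],z)])
print(vloc(read_state()["eef_pos"]))
for z,uv in ((34,[(219,158),(288,158)]),(20,[(182,130),(326,130)])): print([vloc(p).round(1).tolist() for p in plane(c,uv,z)])
cv2.imwrite("pics/z_held.png",cv2.resize(c["image"][120:290,170:340],None,fx=4,fy=4,interpolation=cv2.INTER_NEAREST)[:600])
E
```

```text
[[-31.5, -9.6, 142.8], [36.5, -9.5, 142.8]]
[[-34.3, -11.0, 128.8], [39.4, -10.9, 128.8]]
[  0.46449195 -30.06191089 149.96512385]
[[-29.6, -3.0, 34.0], [30.8, -3.0, 34.0]]
[[-63.5, 19.5, 20.0], [65.6, 19.7, 20.0]]
```

View pics/z_held.png

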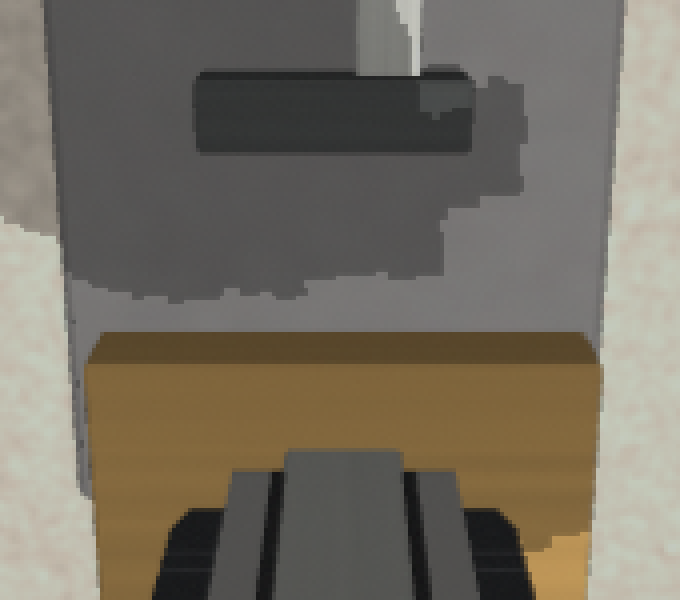

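```bash
python3 - <<'E'
from h import *
t=vp(-0.7,-31.5,0)
movel([t[0],t[1],52],max_speed=80);s=read_state();print(vloc(s["eef_pos"]),s["ft_force"])
r=movel([t[0],t[1],40.5],max_speed=25,guard=4);s=read_state();print(r,vloc(s["eef_pos"]),s["ft_force"],s["torque"],s["time"])
E
```

```text
[ -0.38839929 -31.54384994  52.47647759] [ 0.10745134  0.16241746 -3.90291095]
True [ -0.73134475 -31.42307997  41.20816113] [-1.13751557  1.24967734 10.45806643] [0.19893369 0.38860454 0.00521331] 11.1667
```

```bash
python3 - <<'E'
from h import *
open_gripper();s=read_state();p=s["eef_pos"];print(s["finger_gap"],s["time"])
movel([p[0],p[1],130],max_speed=150)
t=vp(0,0,0);movep([t[0],t[1]+25,200],down(VY))
c=snap("wrist","w_placed");print(read_state()["time"],vloc(read_state()["eef_pos"]))
cv2.imwrite("pics/z_placed.png",cv2.resize(c["image"][90:290,160:360],None,fx=3,fy=3,interpolation=cv2.INTER_NEAREST))
E
```

```text
85.2882342446437 11.85
13.0917 [ -3.23844937  24.80891638 199.10060963]
```

View pics/w_placed.png

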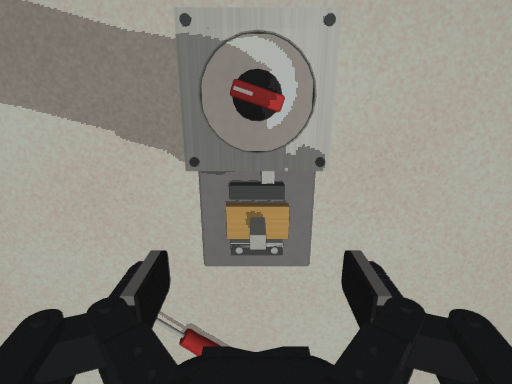

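View pics/z_placed.png

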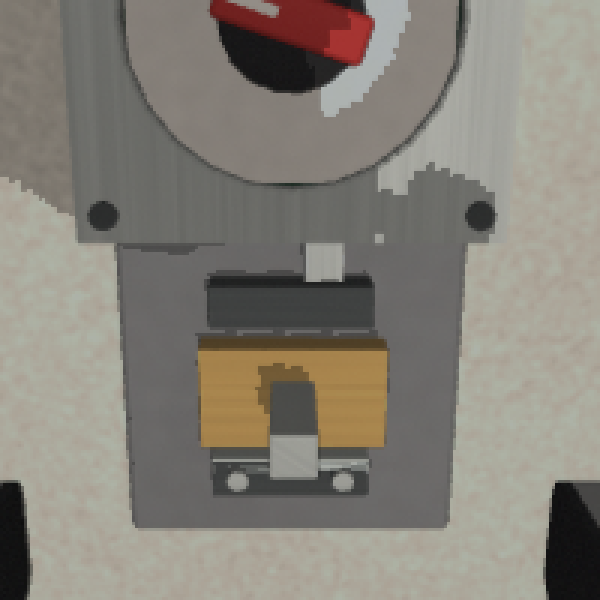

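```bash
python3 - <<'E'
from h import *
c=load("w_placed");o=np.array([160,90])
L=lambda pts,z:print(z,[vloc(p).round(1).tolist() for p in plane(c,np.array(pts)/3+o-.35,z)])
L([(198,349),(386,349)],34);L([(201,447),(384,447)],34);L([(208,327),(373,327)],34);L([(213,460),(369,460)],34)
b=np.array([(185,19),(329,19),(194,162),(320,162)]);print(plane(c,b,97).mean(0),[vloc(p).round(1).tolist() for p in plane(c,b,97)])
H=hsv(c);m=((((H[...,0]<8)|(H[...,0]>172))&(H[...,1]>150))).astype(np.uint8);m[:60]=0;m[130:]=0
k=max(cv2.findContours(m,0,2)[0],key=cv2.contourArea);p=plane(c,k.reshape(-1,2),87);print("knob",cv2.minAreaRect(np.array([vloc(x)[:2] for x in p],np.float32)))
E
```

```text
34 [[-33.7, -11.0, 34.0], [35.2, -11.0, 34.0]]
34 [[-33.8, -50.8, 34.0], [35.8, -50.8, 34.0]]
34 [[-29.8, -2.5, 34.0], [30.1, -2.5, 34.0]]
34 [[-29.4, -56.3, 34.0], [30.2, -56.3, 34.0]]
[590.46932405 -25.86282262  97.        ] [[-52.2, 157.4, 97.0], [52.2, 157.4, 97.0], [-52.4, 51.9, 97.0], [52.8, 51.9, 97.0]]
knob ((-0.1302013397216797, 104.8942642211914), (13.91055965423584, 42.695213317871094), 72.30621337890625)
```

```bash
cat >> h.py <<'E'
def peg(th,a=12.,gap=0.,z=75.,h=11.,flip=0):
    """TCP pose: th = bar angle clockwise of vice x; gap = clearance of peg to bar face"""
    ps=VY-th;u=np.array([np.cos(ps),np.sin(ps),0]);n=np.array([-np.sin(ps),np.cos(ps),0])
    return KN+a*u+(7+h+gap)*n+[0,0,z],down(ps+np.pi*flip)
E
python3 - <<'E'
from h import *
for flip in (0,1):
  for th in np.arange(0.0,2.6,0.3):
    p,R=peg(th,flip=flip);q=inverse_kinematics(p,R);print(flip,round(th,2),None if q is None else np.round(q,2))
p,R=peg(0.309,gap=3,z=160,flip=0)
movep(p,R);clamp();wait(0.2)
s=read_state();print(s["finger_gap"],s["eef_pos"],s["ft_force"],s["torque"],s["time"])
c=snap("side","s_closed");snap("wrist","w_closed")
P=cloud(c);T=(P-s["eef_pos"])@s["tool_rot"]
ok=(c["range_z"]>0)&(np.abs(T[...,0])<80)&(np.abs(T[...,1])<60)&(T[...,2]<5)&(T[...,2]>-90)
Q=T[ok]
for z in range(-85,6,5):
    k=Q[(Q[:,2]>=z)&(Q[:,2]<z+5)]
    if len(k):print(z,len(k),k[:,0].min().round(1),k[:,0].max().round(1),k[:,1].min().round(1),k[:,1].max().round(1))
y,x=np.where(ok);cv2.imwrite("pics/z_closed.png",cv2.resize(c["image"][max(0,y.min()-20):y.max()+40,max(0,x.min()-20):x.max()+20],None,fx=4,fy=4)[:600,:800])
E
```

```text
0 0.0 [-0.29  0.72  0.31  1.78 -0.32  0.69  0.09]
0 0.3 [-0.33  0.73  0.38  1.77 -0.39  0.71 -0.15]
0 0.6 [-0.36  0.75  0.44  1.77 -0.45  0.72 -0.38]
0 0.9 [-0.39  0.77  0.51  1.77 -0.52  0.74 -0.62]
0 1.2 [-0.42  0.79  0.58  1.77 -0.61  0.76 -0.83]
0 1.5 [-0.46  0.82  0.66  1.78 -0.68  0.79 -1.06]
0 1.8 [-0.49  0.84  0.73  1.8  -0.76  0.81 -1.29]
0 2.1 [-0.53  0.86  0.8   1.81 -0.83  0.84 -1.52]
0 2.4 [-0.57  0.89  0.87  1.83 -0.9   0.87 -1.76]
1 0.0 [-0.71  1.05  1.1   1.8  -1.1   1.05 -2.42]
1 0.3 [ 0.16  0.71 -0.34  1.75  0.33  0.74  2.38]
1 0.6 [ 0.12  0.71 -0.27  1.74  0.27  0.73  2.14]
1 0.9 [ 0.08  0.7  -0.2   1.74  0.2   0.72  1.91]
1 1.2 [ 0.04  0.7  -0.13  1.75  0.13  0.71  1.68]
1 1.5 [ 0.01  0.69 -0.06  1.76  0.06  0.69  1.45]
1 1.8 [-0.04  0.69  0.01  1.77 -0.01  0.68  1.22]
1 2.1 [-0.09  0.69  0.09  1.79 -0.09  0.67  0.99]
1 2.4 [-0.13  0.68  0.16  1.81 -0.16  0.66  0.75]
0.1210847643456792 [609.8767817  -11.16245289 160.00068354] [-0.09592557 -0.19807884  0.85578926] [0.01402918 0.00984731 0.01801392] 14.5667
-85 67 -56.4 58.5 5.0 19.5
-80 72 -50.0 56.8 -7.4 19.8
-75 71 -45.6 50.6 -11.4 19.2
-70 62 -45.5 46.9 -11.5 18.5
-65 54 -40.9 43.3 -10.3 15.1
-60 101 -36.8 41.4 -9.9 16.2
-55 70 -32.4 35.4 -15.5 15.2
-50 42 -27.6 33.2 -6.9 14.5
-45 18 -20.8 19.5 3.1 13.6
-40 23 -11.7 12.6 -9.7 12.5
-35 20 -11.6 15.0 5.8 12.8
-30 18 -11.2 13.2 5.4 14.2
-25 23 -12.3 13.5 -6.1 14.9
-20 19 -12.0 13.9 -3.5 13.6
-15 17 -12.0 14.2 -2.8 14.3
-10 15 -10.4 12.0 5.7 13.4
-5 4 0.5 7.4 10.3 11.6
```

View pics/z_closed.png

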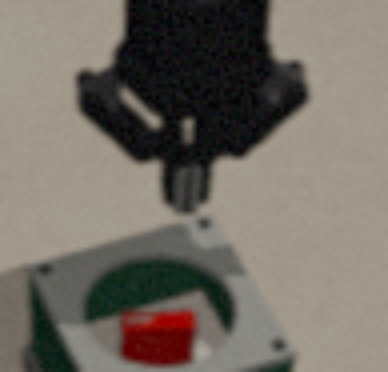

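View pics/w_closed.png

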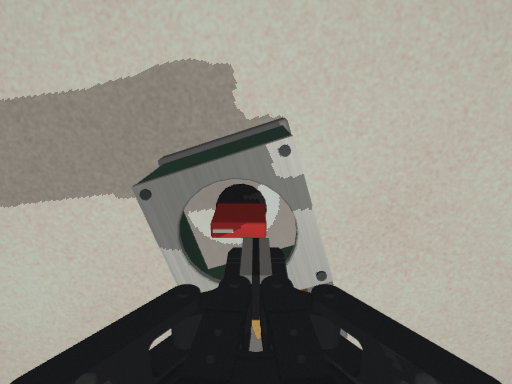

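```bash
cat >> h.py <<'E'
def tau(s,s0=None):
    F=s["ft_force"]-(0 if s0 is None else s0["ft_force"]);M=s["torque"]-(0 if s0 is None else s0["torque"])
    r=(s["eef_pos"]-KN)/1000
    return M[2]+r[0]*F[1]-r[1]*F[0]
def fl(s,th,s0):
    ps=VY-th;F=s["ft_force"]-s0["ft_force"];return np.array([F@[np.cos(ps),np.sin(ps),0],F@[-np.sin(ps),np.cos(ps),0],F[2]]).round(1)
E
python3 - <<'E'
from h import *
import pickle
th=0.309
p,R=peg(th,gap=3.5,z=100);print(movel(p,R,max_speed=100,guard=6))
p,R=peg(th,gap=3.5,z=70);print(movel(p,R,max_speed=50,guard=6))
wait(0.2);s0=read_state();pickle.dump(s0,open("s0.pkl","wb"));print(s0["eef_pos"]-p,s0["ft_force"],s0["torque"])
p,R=peg(th,gap=-2,z=70);r=movel(p,R,max_speed=15,guard=5);s=read_state()
d=(s["eef_pos"]-KN);ps=VY-th
print(r,"n",d@[-np.sin(ps),np.cos(ps),0],"u",d@[np.cos(ps),np.sin(ps),0],fl(s,th,s0),tau(s,s0),s["torque"],s["time"])
E
```

```text
False
False
[0.15163564 0.00729073 0.28317438] [-0.66456444  0.24947881 -0.91866939] [-0.02546859 -0.06429731 -0.02914543]
True n 17.502044509663296 u 11.882507250733513 [0.4 1.9 2.9] 0.04435330984203201 [ 0.42883735 -0.27811253  0.00050939] 16.725
```

```bash
cat >> h.py <<'E'
def ang(s): # peg polar angle -> bar angle, assuming contact h=10.5
    d=s["eef_pos"]-KN;R=s["tool_rot"];ps=np.arctan2(R[1,0],R[0,0]);n=np.array([-np.sin(ps),np.cos(ps),0]);u=np.array([np.cos(ps),np.sin(ps),0])
    return VY-ps-np.arctan2(d@n-17.5,d@u)
E
python3 - <<'E'
from h import *
import pickle
s0=pickle.load(open("s0.pkl","rb"))
th=0.309
for i in range(10):
    th+=0.1
    p,R=peg(th,gap=-0.5,z=70);movel(p,R,max_speed=20);s=read_state()
    print(round(th,3),fl(s,th,s0),"tau",tau(s,s0).round(3),"ang",ang(s).round(3),round(s["time"],2))
    if abs(tau(s,s0))>0.45:break
snap("wrist","w_turn1")
E
```

```text
0.409 [-1.9  6.9  1.3] tau 0.105 ang 0.302 16.99
0.509 [-3.   9.   0.4] tau 0.223 ang 0.361 17.25
0.609 [-3.4 10.   0.5] tau 0.225 ang 0.452 17.51
0.709 [-3.2 10.2 -0.2] tau 0.236 ang 0.551 17.77
0.809 [-3.4 10.7 -0.7] tau 0.226 ang 0.652 18.02
0.909 [-3.4 11.3 -0.6] tau 0.169 ang 0.755 18.28
1.009 [-3.1 10.7 -2.3] tau 0.209 ang 0.861 18.54
1.109 [-4.  11.3 -2.9] tau 0.25 ang 0.965 18.8
1.209 [-3.2 10.2 -3.3] tau 0.216 ang 1.07 19.06
1.309 [-2.7 11.3 -4.4] tau 0.263 ang 1.167 19.32
```

View pics/w_turn1.png

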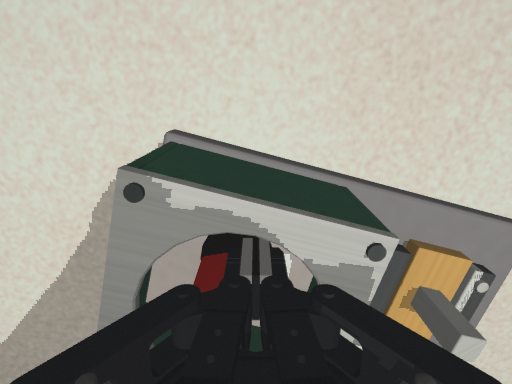

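```bash
cat > step.py <<'E'
from h import *
import pickle,sys
s0=pickle.load(open("s0.pkl","rb"))
th,end,d,lim=map(float,sys.argv[1:5])
while th<end-1e-6:
    th+=d
    p,R=peg(th,gap=-0.5,z=70);movel(p,R,max_speed=20)
    S=[]
    for _ in range(3):S.append(read_state());wait(0.04)
    t=[tau(s,s0) for s in S];s=S[-1]
    print(round(th,3),fl(s,th,s0),"tau",np.mean(t).round(3),np.ptp(t).round(3),"ang",ang(s).round(3),round(s["time"],2))
    if np.mean(t)>lim:print("LIMIT");break
E
python3 step.py 1.309 1.709 0.1 0.33
```

```text
1.409 [-1.9 11.6 -4.6] tau 0.221 0.094 ang 1.273 19.71
1.509 [-1.2 10.9 -6.3] tau 0.205 0.1 ang 1.377 20.09
1.609 [-1.  11.4 -5.4] tau 0.246 0.055 ang 1.477 20.48
1.709 [-2.7 12.8 -4.8] tau 0.288 0.064 ang 1.57 20.86
```

```bash
sed -i 's/range(3)/range(12)/; s/wait(0.04)/wait(0.03)/; s/fl(s,th,s0),"tau"/np.mean([fl(q,th,s0) for q in S],0).round(2),"tau"/; s/ang(s).round/np.mean([ang(q) for q in S]).round/' step.py
python3 step.py 1.709 1.909 0.05 0.31; python3 - <<'E'
from h import *
snap("top","t2");c=snap("wrist","w_turn2");cv2.imwrite("pics/z_t2.png",cv2.resize(c["image"][100:384,220:512],None,fx=2.7,fy=2)[:600])
E
```

```text
1.759 [-2.48 13.37 -6.61] tau 0.301 0.117 ang 1.603 21.52
1.809 [-2.17 13.83 -6.83] tau 0.297 0.09 ang 1.651 22.17
1.859 [-2.19 13.63 -6.82] tau 0.287 0.138 ang 1.7 22.82
1.909 [-1.83 13.88 -7.05] tau 0.302 0.106 ang 1.748 23.47
```

View pics/w_turn2.png

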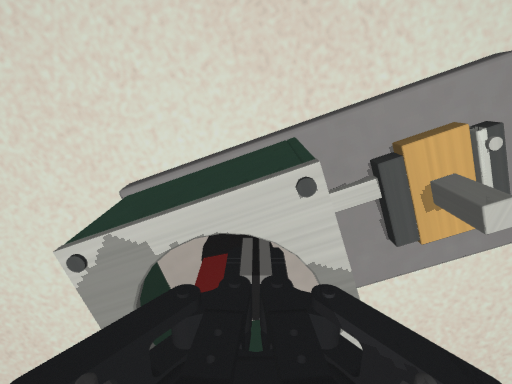

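```bash
python3 - <<'E'
from h import *
c=load("w_turn2")
cv2.imwrite("pics/z_t2.png",cv2.resize(c["image"][100:260,350:512],None,fx=4.5,fy=3.7,interpolation=cv2.INTER_NEAREST)[:600])
c=load("w_turn2");cv2.imwrite("pics/z_t2.png",cv2.resize(c["image"][110:255,360:512],None,fx=4,fy=4,interpolation=cv2.INTER_NEAREST))
E
```

```text
(no output)
```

View pics/z_t2.png

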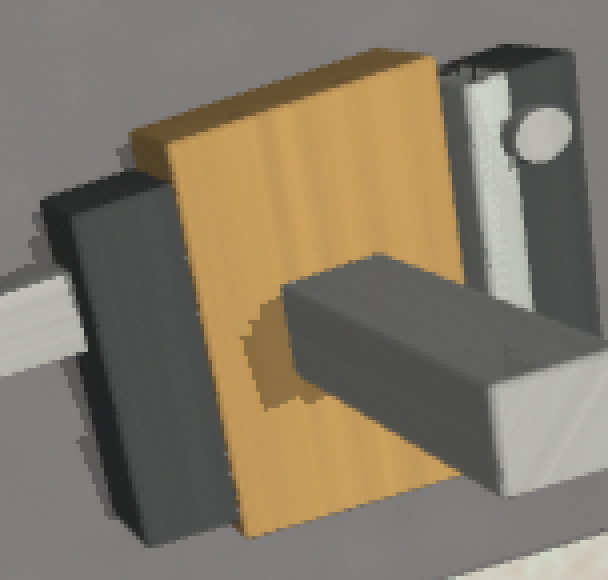

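```bash
python3 - <<'E'
from h import *
c=load("w_turn2")
for uv in [(443,110),(468,110),(460,260),(487,260),(180,185),(230,480)]:
    print(uv,vloc(plane(c,np.array(uv)/4+[360,110]-.4,34)[0]).round(1))
E
```

```text
(443, 110) [ 26.7 -52.4  34. ]
(468, 110) [ 25.4 -55.9  34. ]
(460, 260) [  2.5 -52.   34. ]
(487, 260) [  1.1 -55.9  34. ]
(180, 185) [ 28.5 -13.4  34. ]
(230, 480) [-22.8 -11.9  34. ]
```

```bash
python3 step.py 1.909 2.159 0.05 0.36
```

```text
1.959 [-1.55 13.86 -6.85] tau 0.282 0.093 ang 1.796 24.22
2.009 [-1.92 13.9  -7.25] tau 0.301 0.101 ang 1.844 24.87
2.059 [-1.61 14.05 -7.07] tau 0.287 0.135 ang 1.892 25.52
2.109 [-1.5  14.08 -6.81] tau 0.291 0.064 ang 1.939 26.17
2.159 [-1.19 14.04 -6.82] tau 0.3 0.091 ang 1.986 26.82
```

```bash
python3 step.py 2.159 2.439 0.04 0.34
```

```text
2.199 [-1.37 14.58 -6.88] tau 0.311 0.083 ang 2.021 27.47
2.239 [-1.49 14.48 -6.7 ] tau 0.295 0.121 ang 2.057 28.12
2.279 [-1.45 14.34 -6.81] tau 0.304 0.095 ang 2.095 28.77
2.319 [-1.3  14.95 -6.55] tau 0.325 0.141 ang 2.128 29.42
2.359 [-1.87 16.08 -7.38] tau 0.339 0.123 ang 2.152 30.07
2.399 [-2.63 17.19 -8.16] tau 0.367 0.122 ang 2.173 30.72
LIMIT
```

```bash
python3 step.py 2.399 2.479 0.04 0.42
```

```text
2.439 [-3.3  18.44 -8.86] tau 0.392 0.077 ang 2.194 31.37
2.479 [-4.02 19.67 -9.7 ] tau 0.427 0.094 ang 2.214 32.02
LIMIT
```

```bash
python3 - <<'E'
from h import *
th=2.33
p,R=peg(th,gap=3.0,z=70);movel(p,R,max_speed=20);s=read_state();print(s["ft_force"],s["time"])
movel([p[0],p[1],200],max_speed=80);s=read_state();print(s["ft_force"],s["time"])
t=vp(0,10,0);movep([t[0],t[1],200],down(VY))
c=snap("wrist","w_end");print(read_state()["time"])
cv2.imwrite("pics/z_end.png",cv2.resize(c["image"][60:260,150:350],None,fx=3,fy=3,interpolation=cv2.INTER_NEAREST))
snap("top","t_end")
E
```

```text
[0.36478379 0.03216004 0.47278791] 32.5
[ 0.13403509  0.34388157 -0.42265524] 34.275
36.1583
```

View pics/z_end.png

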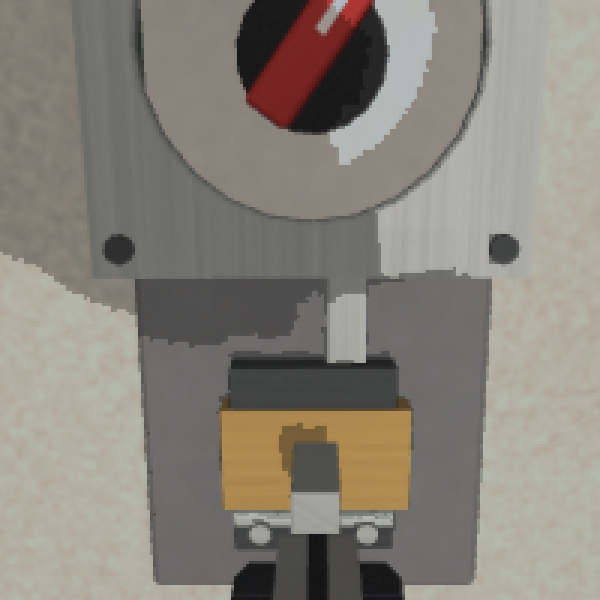

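View pics/t_end.png

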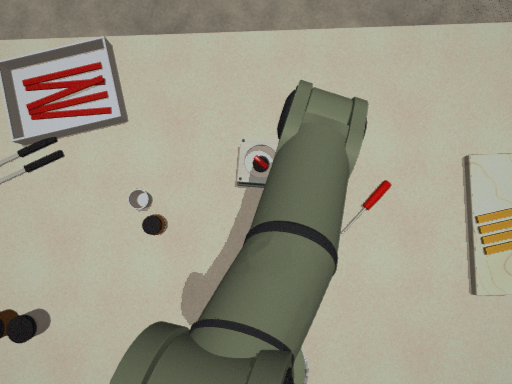

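```bash
python3 - <<'E'
from h import *
c=load("w_end");o=np.array([150,60])
for L in ([(222,410),(411,410)],[(226,509),(408,509)],[(233,514),(394,514)]):
    print([vloc(p).round(1).tolist() for p in plane(c,np.array(L)/3+o-.35,34)])
H=hsv(c);m=((((H[...,0]<8)|(H[...,0]>172))&(H[...,1]>150))).astype(np.uint8);m[:30]=0;m[130:]=0
k=max(cv2.findContours(m,0,2)[0],key=cv2.contourArea);p=plane(c,k.reshape(-1,2),87);r=cv2.minAreaRect(np.array([vloc(x)[:2] for x in p],np.float32));print("knob",r,-np.radians(r[2])%np.pi,(-np.radians(r[2])+np.pi/2)%np.pi)
s=read_state();print(s["ft_force"],s["time"])
finish_job()
E
```

```text
[[-32.8, -15.3, 34.0], [35.7, -15.5, 34.0]]
[[-32.7, -54.7, 34.0], [35.8, -54.8, 34.0]]
[[-30.1, -56.7, 34.0], [30.5, -56.9, 34.0]]
knob ((0.2442641258239746, 104.62491607666016), (43.07021713256836, 14.399267196655273), 54.16953659057617) 2.1961558858046955 0.6253595590097988
[-0.79736816  0.61706285 -0.11253363] 36.2083
the job is handed in; nothing more can be done
```

I laid the stamp in the vice, nipped it with the knob and handed the job in at 36.2 s. `finish_job` gave no verdict, so the result is judged only from my own readings.

**What I did:**
- **Placing:** I gripped the stamp by its stem, lowered it flat and square between the open jaws and let go. It lay about 1 mm off the middle of the jaws' width.
- **Turning the knob:** the open fingers (114 mm) are wider than the 90 mm opening and cannot be set part-way. I reached in with them shut and pushed the side of the knob bar clockwise in small steps.
- **Stopping:** I stopped when the turning moment had risen from about 0.30 to 0.43 N m, then backed the fingers off and lifted clear.

**Last checks:**
- **Nip force:** this is an estimate, not a direct reading. The moment rise gives about 18 N. The roughly 0.10 rad turned after the bite gives 10 to 18 N. The allowed range is 5 to 32 N.
- **Knob:** it measured 2.20 rad after I let go, against about 2.21 rad at the last push, so it did not spring back.
- **Stamp:** it is square to the fence within about 0.005 rad and about 1.5 mm off the middle. The jaw is against it.
- **Bystanders:** the last top picture shows the jar, pot and awl where they began.

**What disagreed or stayed unchecked:**
- **Gap at the fence:** the last picture still measures about 2 mm between the stamp and the fence plate. That is within the calibration and edge error. I trusted the clear moment rise that the nip is real.
- **Early moment rise:** the moment also went up from about 0.22 to 0.29 N m well before the nip, around when I took smaller steps and the jaw met the stamp. I took the later level as the baseline.
- **Guard:** I saw no sign of touching it, but no reading measures the force on it separately.

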